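# Clear the light pad and present the reference slide label up

### The arm

A 7-joint arm with a two-finger parallel gripper is mounted at the origin on the work surface. World frame = base frame: x ahead of the robot, y to its left, z up, the work surface at z = 0. Lengths are in mm, angles in degrees, forces in N, time in s.
With the tool pointing down it reaches from about 425 to 800 mm from the base axis. Payload 8.3 kg.
Tool frame: the origin (TCP) lies on the mounting face of the last link; the fingertips stand 173 mm ahead of it and the grasp point (between the pads) lies 155 mm ahead of it; z points along the fingers, y is the line along which they close (so a half turn about z gives the same grasp; the last joint's range is limited). The gripper opens to 85 mm and grips with 20 to 120 N. Pads are 22 mm wide; open, the fingers measure 114 mm over their backs; the gripper's body (76 mm by 85 mm) begins 54 mm behind the grasp point. The pads swing forward as they close: fully open they stand 13 mm farther back than shut.
Start: joints at [60.395, 21.967, 0.94, 78.501, -0.361, 79.538, -2.664], TCP at [274.018, -561.721, 404.679] pointing down, gripper open.
Joint ranges: [-169.22, 169.22], [-14.56, 117.87], [-87.37, 89.26], [10.42, 133.3], [-82.24, 262.24], [0.94, 117.77], [-172.7, 172.7]. Speed limits (degrees/s): [136.94, 136.94, 172.46, 172.46, 180, 180, 180].

### API

Orientations are given as a 3x3 rotation matrix whose columns are the frame's x, y, z axes.
In Python, from workcell import status, eyes, robot gives the robot as it stands. The module is installed in compiled form; this text tells all that it offers.
- The arm moves only by the tool arm_command, never from a script. Its argument "commands" is one flat list of numbers, 5 for each row, row after row: the opening, from -1 (shut) to 1 (fully open), then the shift along the world's x, y, z scaled (see below), then the turn about the world's z scaled (see below). In form: [grip, tx, ty, tz, yaw, grip, tx, ty, tz, yaw, ...]. A call has exactly 8 rows; each row shifts and turns the commanded pose from where the row before left it; what a row does not reach is not made up. The controller multiplies each number of a shift by 100 mm and each number of a turn by 45 degrees. A row lasts 1/8 s, in which the tool goes at most 62.5 mm and 10.7 degrees, less where a joint would pass 70% of its speed; a pose out of reach is approached as far as the arm can. A call with a number of a shift or a turn outside -1 to 1 is refused whole. A call with a gripper value outside its range is refused whole. The fingers move at their own pace and stop on an object; "squeeze" is the grip in N (left out, the last holds). Time passes only in rows, so rows that do not move let the fingers close, or fill a call up. It gives the time, the measured TCP pose, the force, the opening and the grip force at its end, in the units of the state.
- status.state(): the state, without advancing time (a new reading comes with each control period).
- eyes.snapshot(name): name is "side" or "top"; returns the picture (384x512x3 uint8, blue, green, red); there is no depth.
- eyes.calibration(name): a dict with "fovy" (degrees; the focal length in pixels is half the picture's height over the tangent of half this angle, whatever the lens; pixels are square), "cx", "cy" (the principal point, pixels), "position" and "orientation" of the camera in the world. Camera axes: x right, y down, z forward; pixel columns grow to the right and rows downward; lengths in mm; the calibration is good to about 2 mm. A picture is of the moment at which its call begins. calibration takes no time and is no camera call.
- robot.finish_job(): hands the job in; it is judged then, once.
The state is a dict: "time": time; "joints": joint angles; "joint_velocities": joint speeds; "joint_efforts": joint torques, N m; "position": TCP position; "ee_rot": TCP orientation; "force": force on the tool from outside, world axes, zero at the start; "torque": the same for the moment, N m; "opening": opening from 0.0 (shut) to 1.0 (fully open); "grasp_force": force on a finger pad.
Only numpy, scipy, OpenCV 4.12 (cv2) and the standard library are available. Lean on these libraries where they do the work, as an engineer would, in place of code of your own. Each camera call takes 0.05 s, during which the arm holds its last target. There are 200 camera calls.

### The job

The wire basket is standing on the light pad: hang it by its blue handle on the hook stand and let go of it. Then take the glass slide out of its red rack by its clear part, keeping your fingers off the frosted end (the end with the corner notch), and finish while holding it: frosted end centred about a hand's breadth above the light pad, long edges level, tipped about halfway from upright to flat so that the label face looks upward, and still. Leave the two bottles and the vial block where they are.

Things in the scene. Friction and masses are not known exactly. Their poses are not given: they have to be found in the camera images.
- basket_bar (a point): Centre of the blue handle bar of the loose steel wire basket. The bar is straight, along y, 132 mm long, 10 mm wide (x), 8 mm high (z, up). Uprights 5 mm thick join its two ends to the basket, whose underside is 156 mm below this point; between the bar and the basket's rim (96 mm lower) is open space. The handle does not fold.
- hook_seat (a point): Where the bar should rest: top of the level steel wire (8 mm thick) of the hook, 220 mm above the bench. The wire runs along this point's x, level from 30 mm on the -x side, where it turns up into a tip (ending 26 mm higher, 46 mm out), to the post 75 mm on the +x side. z is up. Bring the bar, lying along y, in over the tip from the -x side.
- pad_mid (a point): Centre of the top of the fixed light pad, a grey slab 130 x 130 x 14 mm with a white lit window of 100 x 100 mm; z points up.
- slide_mid (a point): Centre of the loose glass slide: a blue tinted plate 110 mm long (x), 8 mm thick (y), 60 mm high (z), standing on a long edge in the rack. +x points to the frosted end, +y straight out of the label face, +z to the edge with the notch (up at the start). The notch is a 12 mm square step cut from the upper corner of the frosted end.
- frost_mid (a point): Middle of the slide's frosted end, 37.5 mm along +x from the slide's centre, half-way up and mid-thickness; same axes as the slide.
- rack: Fixed red slide rack; origin at the centre of its underside, x along the slot, z up. Base 130 x 60 x 8 mm; the slide stands on it in a slot 10 mm wide between two walls (each 9 mm thick, along x) with tops 26 mm above the bench, so the upper 42 mm of the slide are free. Looks the same from both ends. Lift the slide straight up.
- basket: The whole basket, 70 mm (x) by 130 mm (y) by 60 mm high without the handle, about 160 g; it starts upright on the light pad. Origin at the centre of its underside, z up, y along the handle bar.
- hook: The fixed hook stand; origin under the hook's wire on the bench, x from the hook's tip towards the post (14 mm thick, 85 mm along +x, 222 mm high), z up. Grey base plate 150 x 100 mm, 12 mm high.
- pad: The light pad; origin at the centre of its underside on the bench.
- slide: The whole slide, about 130 g; origin at the middle of the edge it stands on, 30 mm below its centre, same axes. The frosted end is the last 35 mm (x = +20 to +55 mm): white on its label face and upper edge, an orange label on the label face only. Seen from the label side, notch at the top, the notch is at the upper left. The rest (x = -55 to +20 mm) is clear.
- amber: Bystander: loose amber bottle with a black cap, 56 mm across and 120 mm high, origin at the centre of its underside.
- white: Bystander: loose white bottle, 60 mm across and 110 mm high, origin at the centre of its underside.
- vials: Bystander: loose blue block with two rows of capped vials, 50 (x) x 110 (y) x 56 mm high, origin at the centre of its underside.
Not all that is in view belongs to the job. There is more than one size of the slide; the job needs the largest. Several things look just like the rack: the one meant starts nearest to the robot's base.

How it is judged (in metres and radians):
On the way, in this order (a step that is already met when the one before it is completed fails the run):
1. the basket hangs by its bar on the hook, let go of (contact force between basket and hook above 0.3 N and distance between basket_bar and hook_seat below 0.075 m and height (world z) of basket_bar above 0.2 m and angle between basket_bar's own z axis and vertical below 0.4 rad and contact force between the fingers and basket below 0.05 N), for 0.4 s.
2. the slide is lifted clear of its rack in the fingers (height (world z) of slide above 0.035 m and contact force between the fingers and slide above 1 N), for 0.2 s.
At the end, for the whole second after the job is handed in: Basket hung by its bar (within 75 mm of the seat, 23 deg of upright), released. Slide held still in the fingers, clear of pad and rack; frosted middle within 30 mm sideways of pad centre, 60-220 mm above bench; label normal within 62 deg of up, long edges within 15 deg of level (all of step 1 and contact force between the fingers and slide above 1 N and contact force between slide and pad below 0.05 N and contact force between slide and rack below 0.05 N and horizontal distance between frost_mid and pad_mid below 0.03 m and height (world z) of frost_mid between 0.06 and 0.22 m and angle between slide_mid's own y axis and vertical below 1.08 rad and angle between slide_mid's own x axis and vertical between 1.3 and 1.84 rad and linear speed of slide below 0.03 m/s and linear speed of basket below 0.1 m/s); the arm keeps its last pose, push and grip.
It fails at once if the fingers touch the frosted end (contact force between the fingers and slide_c0 above 0.5 N or contact force between the fingers and slide_c1 above 0.5 N).
It fails at once if the amber bottle is moved more than 25 mm or tipped (distance of amber from where it was at the start of the episode above 0.025 m or angle between amber's own z axis and vertical above 0.5 rad).
It fails at once if the white bottle is moved more than 25 mm or tipped (distance of white from where it was at the start of the episode above 0.025 m or angle between white's own z axis and vertical above 0.5 rad).
It fails at once if the vial block is moved more than 25 mm or tipped (distance of vials from where it was at the start of the episode above 0.025 m or angle between vials's own z axis and vertical above 0.5 rad).
It also fails if it takes over 58 s, if anything falls off the work surface, if the arm or the gripper's body presses on something with over 40 N, if the wrist force passes 120 N, or if a joint passes its speed limit or range.

## Working session

There is one attempt and no reset: what is moved stays moved. The work goes in short steps, Python scripts to look and compute and a tool call to move; the robot and the scene stay as the last step left them, time stands still between calls to the robot, and variables do not carry over. Pictures are saved under pics/ and viewed, at most 10 in all, crops included, and the job is handed in when it is done.

Besides the shell and the picture viewer there is one more tool, called after "Emit:" as name(argument=value, ...), one argument or row to a line, values as JSON. arm_command: Moves the arm, as the interface text tells. Its arguments: {"type":"object","properties":{"commands":{"type":"array"},"squeeze":{"type":"number"}},"required":["commands"]}

```bash
mkdir -p pics; cat > h.py <<'E'
import numpy as np,cv2
from workcell import status,eyes,robot
def cal(n):
    c=eyes.calibration(n);f=192/np.tan(np.radians(c['fovy']/2));return c,f
def ray(n,u,v):
    c,f=cal(n);R=np.array(c['orientation']);d=R@np.array([(u-c['cx'])/f,(v-c['cy'])/f,1]);return np.array(c['position']),d
def onz(n,u,v,z):
    p,d=ray(n,u,v);return p+d*(z-p[2])/d[2]
def proj(n,P):
    c,f=cal(n);q=np.array(c['orientation']).T@(np.array(P)-np.array(c['position']));return q[0]/q[2]*f+c['cx'],q[1]/q[2]*f+c['cy']
def tri(u1,v1,u2,v2,a='top',b='side'):
    p,d=ray(a,u1,v1);q,e=ray(b,u2,v2);s=np.linalg.lstsq(np.c_[d,-e],q-p,rcond=None)[0];return (p+d*s[0]+q+e*s[1])/2
E
python3 - <<'E'
from h import *
for n in('top','side'):
    im=eyes.snapshot(n);cv2.imwrite(f'pics/{n}0.png',im);cv2.imwrite(f'pics/{n}0x.png',cv2.resize(im,(800,600),interpolation=cv2.INTER_CUBIC));print(n,eyes.calibration(n))
s=status.state();print(s['time'],s['position'],s['ee_rot'],s['opening'])
E
```

```text
top {'fovy': 42.87003165367122, 'cx': 254.69304418120788, 'cy': 191.79806754017702, 'position': array([ 428.10292058,  110.9777946 , 1442.08764033]), 'orientation': array([[-0.00734031, -0.99347611,  0.11380393],
       [-0.99996326,  0.00779647,  0.00356376],
       [-0.00442778, -0.11377359, -0.99349684]])}
side {'fovy': 46.959742615476074, 'cx': 252.9047980382139, 'cy': 197.22867637934704, 'position': array([ 25.7414205 , 997.49182806, 891.52832501]), 'orientation': array([[-0.83851199, -0.31213281,  0.44662148],
       [-0.54480703,  0.46656913, -0.69677726],
       [ 0.00910725, -0.82757861, -0.56127596]])}
0.1 [ 273.966947   -561.59411238  403.76669347] [[ 8.98766725e-01  4.38426406e-01 -8.12350702e-04]
 [ 4.38427156e-01 -8.98765368e-01  1.56275004e-03]
 [-4.49617938e-05 -1.76070435e-03 -9.99998449e-01]] 1.0015429087958618
```

View pics/top0x.png

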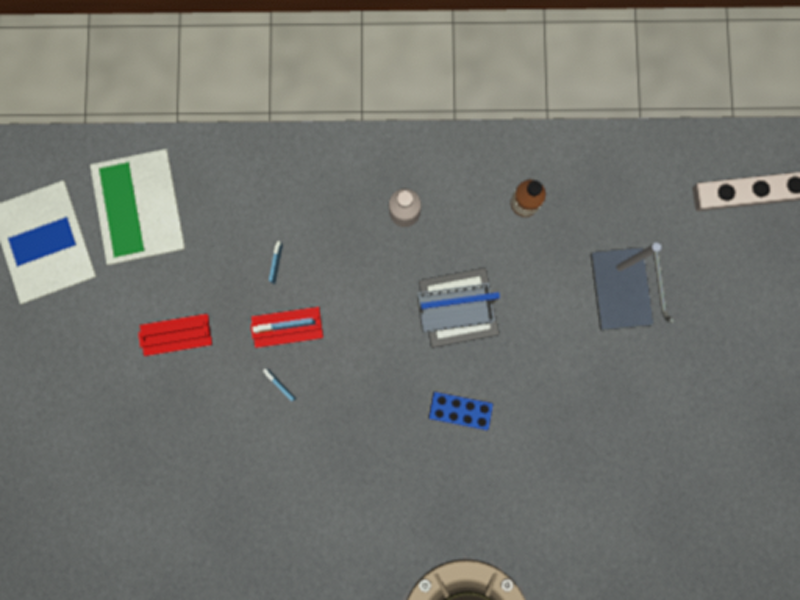

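View pics/side0x.png

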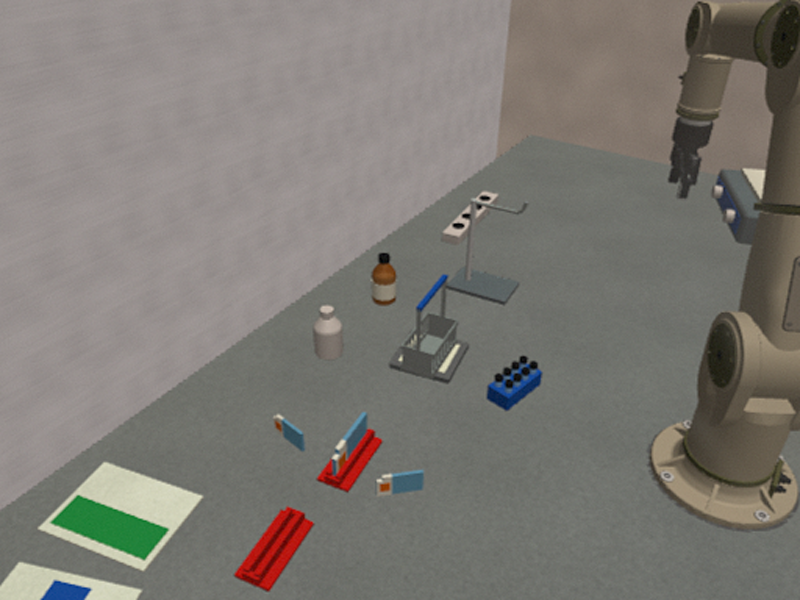

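The top view shows everything. In zoomed pixels: bar about (425–495, 300), hook tip (668,318) to post (657,247), nearest rack (287,327) holding the large slide with its frosted end to the left (+y), vials (460,410), bottles (405,205) and (530,195). In the side view the label faces the robot.

```bash
python3 - <<'E'
from h import *
def rects(n,lo,hi,amin):
    im=cv2.imread(f'pics/{n}0.png');m=cv2.inRange(cv2.cvtColor(im,cv2.COLOR_BGR2HSV),lo,hi)
    return [cv2.boxPoints(cv2.minAreaRect(c)) for c in cv2.findContours(m,0,1)[0] if cv2.contourArea(c)>amin]
k=1.5625
print('blue');
for b in rects('top',(105,150,60),(125,255,255),40):
    print(b.round(1).tolist());
    print([onz('top',*p,174)[:2].round().tolist() for p in b],[onz('top',*p,50)[:2].round().tolist() for p in b])
print('red')
for b in rects('top',(0,180,80),(8,255,255),40)+rects('top',(172,180,80),(180,255,255),40):
    print(b.round(1).tolist(),[onz('top',*p,15)[:2].round().tolist() for p in b])
print('cyan')
for b in rects('top',(92,70,80),(104,255,255),8): print(b.round(1).tolist(),[onz('top',*p,68)[:2].round().tolist() for p in b])
P=lambda u,v,z:onz('top',u/k,v/k,z)[:2].round()
print('post',P(657,247,222),'tip',P(669,319,246),'wire bend',P(666,317,216),'plate',[P(*q,12) for q in[(592,252),(643,247),(652,323),(601,329)]])
print('pad',[P(*q,14) for q in[(418,280),(487,268),(498,336),(431,347)]])
print('white',P(405,205,110),'amber',P(535,187,120),'vials',P(461,410,56),'frost end',P(253,329,68),'other end',P(313,321,68))
print('tri post',tri(657/k,247/k,473/k,201/k),'tri tip',tri(669/k,319/k,525/k,205/k))
E
```

```text
blue
[[274.3999938964844, 267.1000061035156], [277.70001220703125, 250.6999969482422], [315.0, 258.20001220703125], [311.70001220703125, 274.5]]
[[379.0, 66.0], [420.0, 58.0], [400.0, -38.0], [359.0, -29.0]] [[374.0, 62.0], [419.0, 52.0], [398.0, -53.0], [352.0, -42.0]]
[[269.6000061035156, 193.1999969482422], [317.8999938964844, 187.10000610351562], [318.29998779296875, 190.60000610351562], [270.1000061035156, 196.60000610351562]]
[[569.0, 77.0], [584.0, -50.0], [575.0, -51.0], [560.0, 76.0]] [[583.0, 73.0], [600.0, -65.0], [590.0, -66.0], [573.0, 72.0]]
[[5.0, 152.60000610351562], [42.0, 139.1999969482422], [48.0, 155.60000610351562], [11.0, 169.10000610351562]]
[[683.0, 774.0], [718.0, 678.0], [674.0, 660.0], [639.0, 756.0]] [[708.0, 839.0], [746.0, 733.0], [698.0, 714.0], [659.0, 819.0]]
red
[[87.69999694824219, 208.1999969482422], [131.8000030517578, 200.89999389648438], [135.0, 219.8000030517578], [90.9000015258789, 227.1999969482422]] [[547.0, 606.0], [568.0, 477.0], [512.0, 466.0], [491.0, 595.0]]
[[160.0, 202.6999969482422], [203.3000030517578, 196.3000030517578], [206.10000
[... 448 characters left out ...]
6.0, 270.0], [536.0, 343.0]]
[[171.5, 179.6999969482422], [174.60000610351562, 162.60000610351562], [177.6999969482422, 163.10000610351562], [174.60000610351562, 180.3000030517578]] [[622.0, 352.0], [671.0, 343.0], [669.0, 335.0], [620.0, 343.0]]
post [ 650. -304.] tip [ 531. -310.] wire bend [ 537. -316.] plate [array([ 680., -252.]), array([ 689., -349.]), array([ 544., -360.]), array([ 534., -264.])]
pad [array([629.,  78.]), array([651., -53.]), array([522., -70.]), array([502.,  55.])]
white [750. 102.] amber [ 778. -128.] vials [387.   4.] frost end [534. 378.] other end [548. 270.]
tri post [ 653.06365971 -306.45404261  213.87210765] tri tip [ 532.33713772 -314.02830394  233.52396844]
```

Emit:
arm_command(
  commands=[1, 0.12, 0.35, 0.1, 0.196, 1, 0.18, 0.38, 0.1, 0.196, 1, 0.18, 0.38, 0.1, 0.196, 1, 0.18, 0.38, 0.1, 0.196, 1, 0.18, 0.38, 0.1, 0.196, 1, 0.18, 0.38, 0.1, 0.196, 1, 0.18, 0.38, 0, 0.196, 1, 0.18, 0.38, 0, 0.196],
  squeeze=60,
)

```text
time: 1.1
position: [412.3, -259.4, 464.5]
ee_rot: [[-0.119, 0.993, -0.0], [0.993, 0.119, 0.0], [0.0, -0.0, -1.0]]
force: [0.7, 0.6, 0.6]
opening: 1.003
grasp_force: 0.0
```

Emit:
arm_command(
  commands=[1, 0.2, 0.38, 0, 0, 1, 0.2, 0.38, 0, 0, 1, 0.2, 0.38, 0, 0, 1, 0.2, 0.38, 0, 0, 1, 0.2, 0.38, 0, 0, 1, 0.2, 0.38, 0, 0, 1, 0.2, 0.38, -0.15, 0, 1, 0.17, 0.34, -0.15, 0],
)

```text
time: 2.1
position: [569.5, 40.7, 434.0]
ee_rot: [[-0.115, 0.993, -0.0], [0.993, 0.115, 0.0], [0.0, -0.0, -1.0]]
force: [1.0, -0.7, 0.8]
opening: 0.996
grasp_force: 0.0
```

```bash
python3 - <<'E'
from h import *
a=eyes.snapshot('side');b=eyes.snapshot('top')
cv2.imwrite('pics/c1.png',np.hstack([cv2.resize(a[150:270,220:340],(400,400)),cv2.resize(b[140:260,230:350],(400,400))]))
s=status.state();print(s['position'])
m=cv2.inRange(cv2.cvtColor(a,cv2.COLOR_BGR2HSV),(105,150,60),(125,255,255))
for c in cv2.findContours(m,0,1)[0]:
    if cv2.contourArea(c)>20: print(cv2.boxPoints(cv2.minAreaRect(c)).round().tolist())
print([proj('side',p) for p in [(564.5,76.5,170),(579.5,-50.5,170),(569,41,170)]])
E
```

```text
[569.11119736  43.8428089  432.12873304]
[[27.0, 372.0], [57.0, 372.0], [57.0, 383.0], [27.0, 383.0]]
[[310.0, 246.0], [346.0, 236.0], [350.0, 254.0], [315.0, 264.0]]
[[266.0, 196.0], [284.0, 175.0], [286.0, 177.0], [269.0, 198.0]]
[(np.float64(267.8183201381022), np.float64(196.97145204310942)), (np.float64(284.8907882453947), np.float64(176.5485213213488)), (np.float64(272.7509450697597), np.float64(190.93311938504328))]
```

View pics/c1.png

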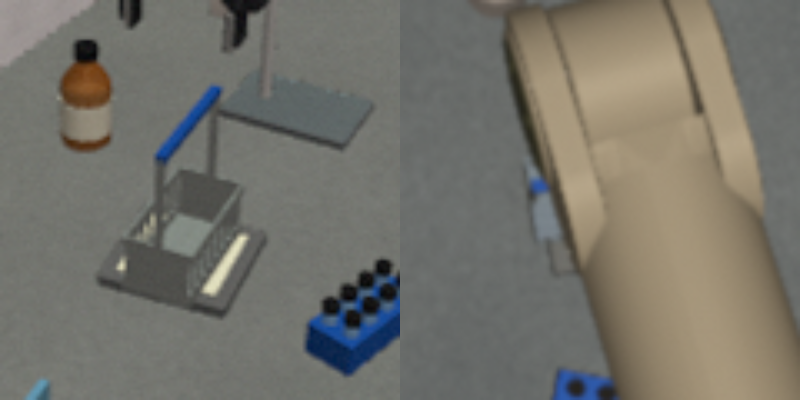

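The side crop confirms the bar where it was computed (ends at about (267,197) and (285,176)), with the open fingers above it. Descend and grip.

Emit:
arm_command(
  commands=[1, 0, -0.02, -0.3, 0, 1, 0, 0, -0.3, 0, 1, 0, 0, -0.25, 0, 1, 0, 0, -0.22, 0, 1, 0, 0, 0, 0, -1, 0, 0, 0, 0, -1, 0, 0, 0, 0, -1, 0, 0, 0, 0],
)

```text
time: 3.2
position: [569.2, 37.3, 328.5]
ee_rot: [[-0.114, 0.993, 0.001], [0.993, 0.114, -0.0], [-0.0, 0.001, -1.0]]
force: [-0.7, -0.5, -0.1]
opening: 0.375
grasp_force: 0.0
```

Emit:
arm_command(
  commands=[-1, 0, 0, 0, 0, -1, 0, 0, 0, 0, -1, 0, 0, 0.1, 0, -1, 0, 0, 0.2, 0, -1, 0, 0, 0.3, 0, -1, 0, 0, 0.3, 0, -1, 0, 0, 0.3, 0, -1, 0, 0, 0, 0],
)

```text
time: 4.2
position: [569.3, 37.7, 450.6]
ee_rot: [[-0.114, 0.993, 0.005], [0.993, 0.114, 0.0], [-0.0, 0.005, -1.0]]
force: [0.1, -0.5, -2.0]
opening: 0.097
grasp_force: 59.0
```

Emit:
arm_command(
  commands=[-1, -0.1, -0.15, 0, -0.03, -1, -0.2, -0.3, 0, -0.025, -1, -0.3, -0.35, 0, 0, -1, -0.26, -0.4, 0, 0, -1, -0.2, -0.4, 0, 0, -1, 0, -0.4, 0, 0, -1, 0, -0.4, 0, 0, -1, 0, -0.4, 0, 0],
)

```text
time: 5.2
position: [461.4, -244.8, 446.5]
ee_rot: [[-0.069, 0.998, -0.002], [0.998, 0.069, 0.001], [0.001, -0.002, -1.0]]
force: [0.9, 0.7, -0.5]
opening: 0.103
grasp_force: 59.0
```

Emit:
arm_command(
  commands=[-1, 0, -0.3, 0, 0, -1, 0, -0.2, 0, 0, -1, 0, -0.02, -0.1, 0, -1, 0, 0, -0.1, 0, -1, 0, 0, 0, 0, -1, 0, 0, 0, 0, -1, 0, 0, 0, 0, -1, 0, 0, 0, 0],
)

```text
time: 6.2
position: [463.1, -294.6, 428.0]
ee_rot: [[-0.072, 0.997, 0.0], [0.997, 0.072, -0.0], [-0.0, 0.0, -1.0]]
force: [0.4, -0.3, -1.9]
opening: 0.103
grasp_force: 59.0
```

```bash
python3 - <<'E'
from h import *
a=eyes.snapshot('side');b=eyes.snapshot('top');cv2.imwrite('pics/s2.png',a);cv2.imwrite('pics/t2.png',b)
cv2.imwrite('pics/c2.png',np.hstack([cv2.resize(a[110:210,260:360],(400,400),interpolation=2),cv2.resize(b[140:260,340:460],(400,400),interpolation=2)]))
s=status.state();print(s['position'],s['time'])
m=cv2.inRange(cv2.cvtColor(a,cv2.COLOR_BGR2HSV),(105,150,60),(125,255,255))
for c in cv2.findContours(m,0,1)[0]:
    if cv2.contourArea(c)>5: print(cv2.boxPoints(cv2.minAreaRect(c)).round().tolist())
p=np.array(s['position']);g=p-[0,0,155];
for o in(24.7,0):
  cc=g+np.array([.073,-.997,0])*o
  print(proj('side',cc+[-.073*66,.997*66,0]),proj('side',cc-[-.073*66,.997*66,0]))
print('seat',proj('side',(570,-311,220)))
E
```

```text
[ 463.0306616  -294.70923743  427.88652346] 6.3
[[27.0, 372.0], [57.0, 372.0], [57.0, 383.0], [27.0, 383.0]]
[[326.0, 243.0], [326.0, 239.0], [328.0, 239.0], [328.0, 243.0]]
[[310.0, 246.0], [346.0, 236.0], [350.0, 254.0], [315.0, 264.0]]
[[349.0, 133.0], [354.0, 125.0], [357.0, 127.0], [351.0, 135.0]]
(np.float64(350.4430133508384), np.float64(132.38872237563015)) (np.float64(362.87301215271384), np.float64(117.64652655791133))
(np.float64(347.9270653456282), np.float64(135.37268068095284)) (np.float64(360.66884052788623), np.float64(120.26071262719442))
seat (np.float64(325.15834442399023), np.float64(132.4061720901843))
```

View pics/c2.png

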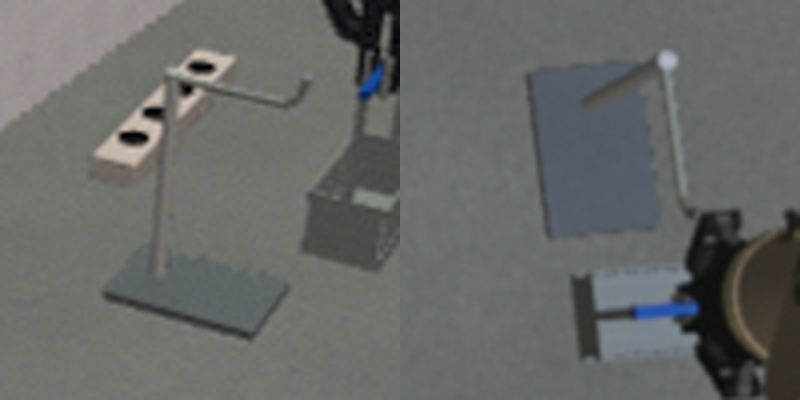

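Bar and hook agree with the estimate: bend at (332,135), bar at (352,130), with clearance. Move in over the tip.

Emit:
arm_command(
  commands=[-1, 0.1, 0.01, 0, 0, -1, 0.2, 0.02, 0, 0, -1, 0.25, 0.03, 0, 0, -1, 0.25, 0.03, 0, 0, -1, 0.2, 0.02, 0, 0, -1, 0.05, 0.01, 0, 0, -1, 0, 0, -0.1, 0, -1, 0, 0, -0.15, 0],
)

```text
time: 7.3
position: [567.5, -283.1, 402.1]
ee_rot: [[-0.07, 0.998, 0.0], [0.998, 0.07, -0.001], [-0.001, 0.0, -1.0]]
force: [0.2, 0.3, -1.2]
opening: 0.097
grasp_force: 59.0
```

Emit:
arm_command(
  commands=[-1, 0, 0, -0.1, 0, -1, 0, 0, -0.06, 0, -1, 0, 0, -0.04, 0, -1, 0, 0, 0, 0, -1, 0, 0, 0, 0, -1, 0, 0, 0, 0, -1, 0, 0, 0, 0, -1, 0, 0, 0, 0],
)

```text
time: 8.3
position: [568.0, -282.7, 382.7]
ee_rot: [[-0.071, 0.997, 0.0], [0.997, 0.071, 0.0], [0.0, 0.0, -1.0]]
force: [-0.2, -0.1, -0.9]
opening: 0.095
grasp_force: 59.0
```

```bash
python3 - <<'E'
from h import *
a=eyes.snapshot('side');cv2.imwrite('pics/s3.png',a)
cv2.imwrite('pics/c3.png',cv2.resize(a[100:200,280:380],(600,600),interpolation=2))
s=status.state();print(s['position'],s['force'])
E
```

```text
[ 568.01286903 -282.71435219  382.71577639] [ 0.88034389 -0.44665847 -1.67368058]
```

View pics/c3.png

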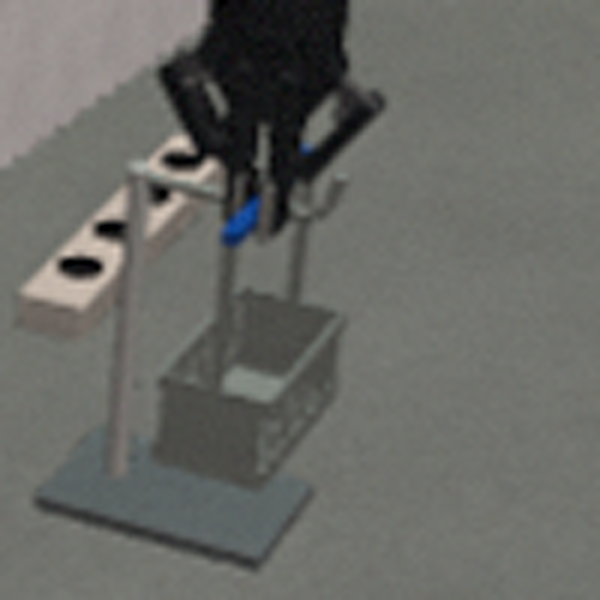

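The bar is over the wire between the tip (340,180) and the post. Lower until it touches.

Emit:
arm_command(
  commands=[-1, 0, 0, -0.02, 0, -1, 0, 0, -0.02, 0, -1, 0, 0, 0, 0, -1, 0, 0, 0, 0, -1, 0, 0, 0, 0, -1, 0, 0, 0, 0, -1, 0, 0, 0, 0, -1, 0, 0, 0, 0],
)

```text
time: 9.35
position: [568.1, -282.5, 381.0]
ee_rot: [[-0.071, 0.997, 0.002], [0.997, 0.071, -0.001], [-0.001, 0.002, -1.0]]
force: [-4.3, 3.0, 11.1]
opening: 0.097
grasp_force: 60.6
```

Emit:
arm_command(
  commands=[-0.7, 0, 0, 0, 0, -0.5, 0, 0, 0, 0, -0.2, 0, 0, 0, 0, -0.2, 0, 0, 0, 0, -0.2, 0, 0, 0, 0, -0.2, 0, 0, 0.1, 0, -0.2, 0, 0, 0.2, 0, -0.2, 0, 0, 0.2, 0],
)

```text
time: 10.35
position: [568.0, -282.7, 430.0]
ee_rot: [[-0.071, 0.997, 0.0], [0.997, 0.071, -0.0], [-0.0, 0.0, -1.0]]
force: [0.3, 0.3, 0.4]
opening: 0.4
grasp_force: 0.0
```

Emit:
arm_command(
  commands=[-0.2, 0, 0, 0.35, 0, -0.2, 0, 0, 0.35, 0, 0, 0, 0.3, 0, 0.01, 0.3, 0, 0.4, 0, 0.01, 1, 0, 0.4, 0, 0.01, 1, 0, 0.4, 0, 0.01, 1, 0, 0.4, 0, 0.01, 1, 0, 0.4, 0, 0.01],
)

```text
time: 11.35
position: [567.7, -51.3, 499.7]
ee_rot: [[-0.118, 0.993, 0.001], [0.993, 0.118, -0.0], [-0.0, 0.001, -1.0]]
force: [1.0, 0.0, 0.6]
opening: 1.005
grasp_force: 0.0
```

```bash
python3 - <<'E'
from h import *
a=eyes.snapshot('side');b=eyes.snapshot('top');cv2.imwrite('pics/s4.png',a);cv2.imwrite('pics/t4.png',b)
cv2.imwrite('pics/c4.png',np.hstack([cv2.resize(a[100:200,280:380],(400,400),interpolation=2),cv2.resize(b[170:270,140:240],(400,400),interpolation=2)]))
hsv=lambda im:cv2.cvtColor(im,cv2.COLOR_BGR2HSV)
for n,im in(('side',a),('top',b)):
  for c in cv2.findContours(cv2.inRange(hsv(im),(105,150,60),(125,255,255)),0,1)[0]:
    if cv2.contourArea(c)>15: print(n,cv2.boxPoints(cv2.minAreaRect(c)).round(1).tolist())
# pad fit: slab outline
s=status.state();print(s['position'],s['time'])
E
```

```text
side [[27.0, 372.0], [57.0, 372.0], [57.0, 383.0], [27.0, 383.0]]
side [[309.6000061035156, 245.89999389648438], [345.20001220703125, 235.3000030517578], [350.6000061035156, 253.39999389648438], [315.0, 264.0]]
side [[316.5, 138.5], [331.0, 124.0], [333.0, 126.0], [318.5, 140.5]]
top [[274.3999938964844, 267.1000061035156], [277.70001220703125, 250.6999969482422], [315.0, 258.20001220703125], [311.70001220703125, 274.5]]
top [[399.79998779296875, 188.6999969482422], [449.8999938964844, 185.8000030517578], [450.20001220703125, 189.8000030517578], [400.0, 192.8000030517578]]
top [[5.0, 152.60000610351562], [42.0, 139.1999969482422], [48.0, 155.60000610351562], [11.0, 169.10000610351562]]
[567.68416698 -46.74382813 500.17698377] 11.45
```

View pics/c4.png

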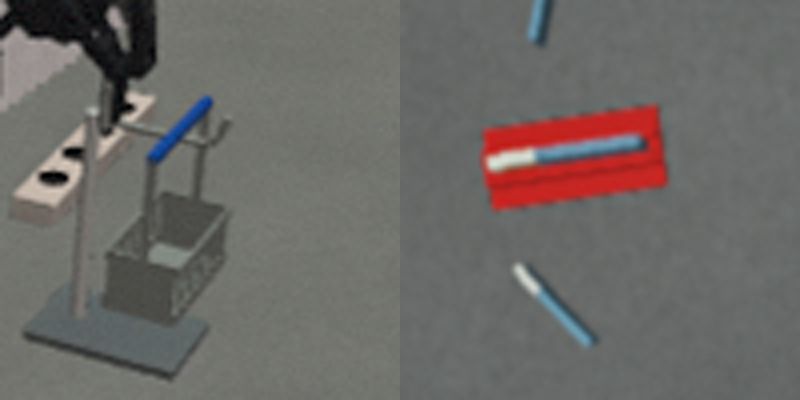

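The basket hangs, released, with its bar on the wire at crop (180,130). The slide stands in the rack, frosted end on the +y side. Go above it.

Emit:
arm_command(
  commands=[1, -0.03, 0.46, 0, 0.02, 1, -0.03, 0.46, 0, 0, 1, -0.03, 0.46, -0.2, 0, 1, -0.03, 0.46, -0.3, 0, 1, -0.03, 0.46, -0.4, 0, 1, -0.03, 0.46, -0.4, 0, 1, -0.03, 0.46, -0.4, 0, 1, -0.04, 0.44, -0.2, 0],
)

```text
time: 12.45
position: [543.0, 313.7, 306.7]
ee_rot: [[-0.133, 0.991, -0.002], [0.991, 0.133, -0.002], [-0.001, -0.002, -1.0]]
force: [0.3, -0.6, 0.4]
opening: 0.998
grasp_force: 0.0
```

```bash
python3 - <<'E'
from h import *
a=eyes.snapshot('side');cv2.imwrite('pics/s5.png',a)
s=status.state();p=np.array(s['position']);print(p,s['time'])
d=np.array([-.134,.991,0]);C=np.array([542,325,38.])
P=lambda x,z:tuple(int(round(4*(q-o))) for q,o in zip(proj('side',C+d*x+[0,0,z]),(170,230)))
im=cv2.resize(a[230:330,170:270],(400,400),interpolation=2)
im=cv2.resize(a[230:330,170:270],(400,400),interpolation=2);raw=im.copy()
for q in[(-55,30),(55,30),(-55,-30),(55,-30),(20,30),(-6,30)]: cv2.circle(im,P(*q),3,(0,255,0),1)
cv2.imwrite('pics/c5.png',np.hstack([raw,im]))
E
```

```text
[539.70212335 320.13927257 304.72180557] 12.5
```

View pics/c5.png

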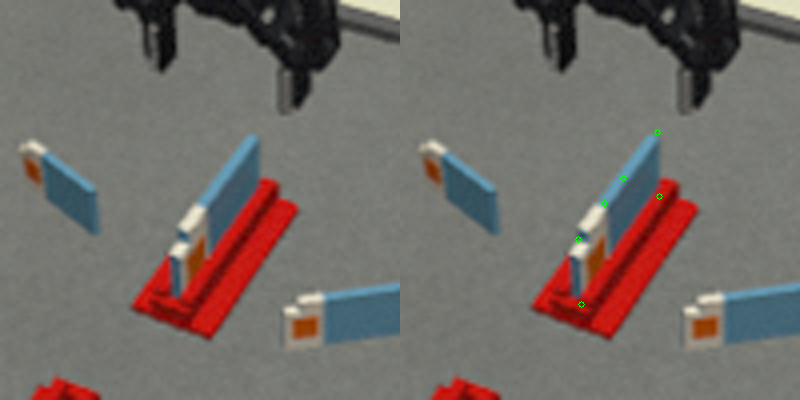

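The marked model points lie within about 1 px of the slide: frost boundary at crop (205,203), grip point at (224,178). Descend and grip.

Emit:
arm_command(
  commands=[1, 0.02, 0, -0.3, 0, 1, 0, 0, -0.3, 0, 1, 0, 0, -0.25, 0, 1, 0, 0, -0.13, 0, 1, 0, 0, 0, 0, -1, 0, 0, 0, 0, -1, 0, 0, 0, 0, -1, 0, 0, 0, 0],
)

```text
time: 13.5
position: [545.2, 313.4, 211.5]
ee_rot: [[-0.134, 0.991, 0.001], [0.991, 0.134, 0.001], [0.0, 0.001, -1.0]]
force: [1.0, -0.2, -0.1]
opening: 0.375
grasp_force: 0.0
```

Emit:
arm_command(
  commands=[-1, 0, 0, 0, 0, -1, 0, 0, 0, 0, -1, 0, 0, 0, 0, -1, 0, 0, 0.1, 0, -1, 0, 0, 0.2, 0, -1, 0, 0, 0.3, 0, -1, 0, 0, 0.2, 0, -1, 0, 0, 0, 0],
)

```text
time: 14.5
position: [545.2, 313.8, 292.9]
ee_rot: [[-0.134, 0.991, 0.003], [0.991, 0.134, 0.002], [0.001, 0.003, -1.0]]
force: [0.1, 1.3, -1.9]
opening: 0.078
grasp_force: 59.5
```

Emit:
arm_command(
  commands=[-1, 0, -0.15, 0, 0, -1, 0, -0.3, 0, 0, -1, 0, -0.35, 0, 0, -1, 0, -0.35, 0, 0, -1, 0, -0.25, -0.1, 0, -1, 0, -0.13, -0.2, 0, -1, 0, 0, -0.25, 0, -1, 0, 0, -0.15, 0],
)

```text
time: 15.5
position: [544.2, 158.6, 218.3]
ee_rot: [[-0.132, 0.991, -0.004], [0.991, 0.132, -0.001], [-0.001, -0.004, -1.0]]
force: [-0.4, 0.7, -1.7]
opening: 0.083
grasp_force: 59.5
```

Emit:
arm_command(
  commands=[-1, 0, 0, -0.08, 0, -1, 0, 0, -0.04, 0, -1, 0, 0, -0.03, 0, -1, 0, 0, -0.02, 0, -1, 0, 0, -0.01, 0, -1, 0, 0, 0, 0, -1, 0, 0, 0, 0, -1, 0, 0, 0, 0],
)

```text
time: 16.5
position: [545.2, 160.3, 203.0]
ee_rot: [[-0.134, 0.991, 0.0], [0.991, 0.134, 0.0], [0.0, 0.001, -1.0]]
force: [0.9, 0.7, 0.9]
opening: 0.088
grasp_force: 59.7
```

Emit:
arm_command(
  commands=[-1, 0, 0, -0.015, 0, -1, 0, 0, 0, 0, -1, 0, 0, 0, 0, -1, 0, 0, 0, 0, -1, 0, 0, 0, 0, -1, 0, 0, 0, 0, -1, 0, 0, 0, 0, -1, 0, 0, 0, 0],
)

```text
time: 17.5
position: [545.2, 160.4, 202.9]
ee_rot: [[-0.134, 0.991, 0.001], [0.991, 0.134, -0.0], [-0.0, 0.001, -1.0]]
force: [-4.8, -2.4, 15.0]
opening: 0.083
grasp_force: 62.1
```

Emit:
arm_command(
  commands=[-0.8, 0, 0, 0, 0, -0.6, 0, 0, 0, 0, -0.3, 0, 0, 0, 0, 0.2, 0, 0, 0, 0, 1, 0, 0, 0, 0, 1, 0, 0, 0, 0, 1, 0, 0, 0, 0, 1, 0, 0, 0, 0],
)

```text
time: 18.5
position: [545.0, 160.3, 201.2]
ee_rot: [[-0.134, 0.991, -0.0], [0.991, 0.134, 0.0], [0.0, -0.0, -1.0]]
force: [-0.7, 0.5, 0.2]
opening: 1.001
grasp_force: 0.0
```

Emit:
arm_command(
  commands=[1, 0.15, 0.02, 0.03, 0, 1, 0.15, 0.02, 0, 0, 1, 0.07, 0.01, 0, 0, 1, 0.06, 0.01, 0, 0, 1, 0.06, 0.01, 0, 0, 1, 0.04, 0.01, 0, 0, 1, 0, 0, 0, 0, 1, 0, 0, 0, 0],
)

```text
time: 19.5
position: [597.8, 168.3, 204.1]
ee_rot: [[-0.134, 0.991, -0.0], [0.991, 0.134, -0.0], [-0.0, -0.0, -1.0]]
force: [0.3, 0.6, -1.2]
opening: 1.0
grasp_force: 0.0
```

```bash
python3 - <<'E'
from h import *
a=eyes.snapshot('side');cv2.imwrite('pics/s6.png',a)
s=status.state();print(s['position'],s['time'],s['force'])
cv2.imwrite('pics/c6.png',cv2.resize(a[190:310,190:310],(600,600),interpolation=2))
E
```

```text
[597.81614667 168.29706317 204.15591057] 19.55 [ 0.68085466  0.2887361  -0.06382622]
```

View pics/c6.png

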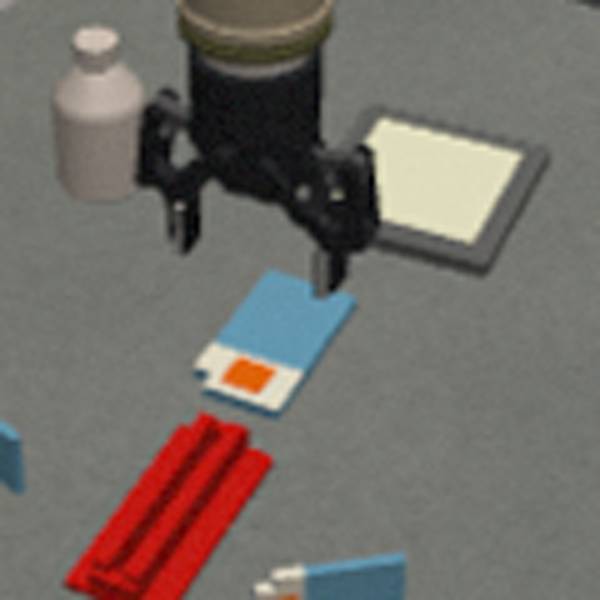

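The slide lies flat with the label up: face corners at crop (272,272), (355,300), (277,407), notch near (200,365). The white pad window is fully visible.

```bash
python3 - <<'E'
from h import *
a=cv2.imread('pics/s6.png');h=cv2.cvtColor(a,cv2.COLOR_BGR2HSV)
m=cv2.inRange(h,(92,70,80),(108,255,255));m2=m.copy()
P=lambda u,v,z:onz('side',190+u/5,190+v/5,z)[:2].round()
q=[P(272,271,8),P(355,299,8),P(279,405,8)];print(q)
x=q[2]-q[1];print('len',np.linalg.norm(x),'yaw',np.degrees(np.arctan2(x[1],x[0]))-90,'width',np.linalg.norm(q[0]-q[1]),'centre',(q[0]+q[2])/2)
w=[P(*p,14) for p in[(383,117),(523,153),(474,242)]];print('win',w,(w[0]+w[2])/2)
c=[P(375,106,14),P(551,150,14),P(490,265,14)];print('slab',c,(c[0]+c[2])/2)
b=eyes.snapshot('top');cv2.imwrite('pics/t6.png',b);hb=cv2.cvtColor(b,cv2.COLOR_BGR2HSV)
for lo,hi,n in(((18,10,170),(45,120,255),'win'),((92,70,80),(108,255,255),'cy')):
  for k in cv2.findContours(cv2.inRange(hb,lo,hi),0,1)[0]:
    if cv2.contourArea(k)>60: r=cv2.minAreaRect(k);print(n,r,onz('top',*r[0],12))
E
```

```text
[array([610., 131.]), array([554., 125.]), array([541., 227.])]
len 102.82509421342633 yaw 7.263244740584554 width 56.32051136131489 centre [575.5 179. ]
win [array([633., -36.]), array([536., -53.]), array([517.,  44.])] [575.   4.]
slab [array([644., -44.]), array([522., -66.]), array([498.,  58.])] [571.   7.]
win ((271.7654724121094, 376.9822998046875), (9.783496856689453, 20.601787567138672), 41.18592834472656) [65.80458086 71.81290016 12.        ]
win ((290.01922607421875, 366.0961608886719), (10.001920700073242, 21.180540084838867), 78.69007110595703) [95.17183383 19.88035367 12.        ]
win ((293.3653869628906, 196.326904296875), (34.12420654296875, 33.92808532714844), 78.69007110595703) [577.62790999   2.54159753  12.        ]
win ((229.72021484375, 167.78700256347656), (5.828165054321289, 24.153839111328125), 57.2647705078125) [664.05030552 189.5179152   12.        ]
win ((26.500001907348633, 154.5), (65.77537536621094, 50.59644317626953), 71.56504821777344) [708.95111255 794.2745398   12.        ]
win ((86.93476867675781, 132.0123291015625), (65.16829681396484, 50.589088439941406), 79.28687286376953) [775.76508816 616.34135627  12.        ]
```

Emit:
arm_command(
  commands=[1, -0.1, 0.01, 0, 0, 1, -0.1, 0.01, 0, 0, 1, 0, 0, -0.15, 0, 1, 0, 0, -0.13, 0, 1, 0, 0, -0.06, 0, 1, 0, 0, 0, 0, 0.6, 0, 0, 0, 0, 0.4, 0, 0, 0, 0],
  squeeze=60,
)

```text
time: 20.6
position: [578.4, 170.4, 170.8]
ee_rot: [[-0.134, 0.991, 0.001], [0.991, 0.134, 0.0], [0.0, 0.001, -1.0]]
force: [-0.4, 0.3, 0.8]
opening: 0.7
grasp_force: 4.1
```

Emit:
arm_command(
  commands=[-1, 0, 0, 0, 0, -1, 0, 0, 0, 0, -1, 0, 0, 0, 0, -1, 0, 0, 0, 0, -1, 0, 0, 0, 0, -1, 0, 0, 0, 0, -1, 0, 0, 0, 0, -1, 0, 0, 0, 0],
)

```text
time: 21.6
position: [578.4, 170.5, 171.4]
ee_rot: [[-0.134, 0.991, 0.002], [0.991, 0.134, 0.0], [0.0, 0.002, -1.0]]
force: [-0.6, -0.4, 4.5]
opening: 0.673
grasp_force: 63.9
```

Emit:
arm_command(
  commands=[-1, 0, 0, 0.05, 0, -1, 0, 0, 0.15, 0, -1, 0, 0, 0.25, 0, -1, 0, 0, 0.3, 0, -1, 0, 0, 0.2, 0, -1, 0, 0, 0.1, 0, -1, 0, 0, 0, 0, -1, 0, 0, 0, 0],
)

```text
time: 22.6
position: [577.7, 170.1, 274.0]
ee_rot: [[-0.134, 0.991, -0.002], [0.991, 0.134, -0.0], [-0.0, -0.002, -1.0]]
force: [-0.2, 0.2, -1.6]
opening: 0.681
grasp_force: 64.3
```

Emit:
arm_command(
  commands=[-1, 0, -0.1, 0, 0, -1, 0.01, -0.25, 0, 0, -1, 0.01, -0.35, 0, 0, -1, 0.01, -0.4, 0, 0, -1, 0.01, -0.4, 0, 0, -1, 0.01, -0.35, 0, 0, -1, 0, -0.2, 0, 0, -1, 0, -0.08, 0, 0],
)

```text
time: 23.6
position: [582.9, -44.0, 274.8]
ee_rot: [[-0.132, 0.991, -0.001], [0.991, 0.132, 0.0], [0.0, -0.001, -1.0]]
force: [-0.4, -0.3, -1.0]
opening: 0.678
grasp_force: 64.3
```

Emit:
arm_command(
  commands=[-1, 0, 0, 0, 0, -1, 0, 0, 0, 0, -1, 0, 0, 0, 0, -1, 0, 0, 0, 0, -1, 0, 0, 0, 0, -1, 0, 0, 0, 0, -1, 0, 0, 0, 0, -1, 0, 0, 0, 0],
)

```text
time: 24.6
position: [583.0, -42.8, 275.2]
ee_rot: [[-0.134, 0.991, -0.0], [0.991, 0.134, 0.0], [0.0, -0.0, -1.0]]
force: [-0.4, -0.3, -1.4]
opening: 0.674
grasp_force: 64.3
```

```bash
python3 - <<'E'
from h import *
a=eyes.snapshot('side');cv2.imwrite('pics/s7.png',a)
s=status.state();print(s['position'],s['time'],s['force'],s['grasp_force'])
r=a[100:250,220:420]
cv2.imwrite('pics/c7.png',cv2.resize(r,(800,600),interpolation=2))
h=cv2.cvtColor(a,cv2.COLOR_BGR2HSV)
for k in cv2.findContours(cv2.inRange(h,(5,180,120),(16,255,255)),0,1)[0]:
    if cv2.contourArea(k)>8: q=cv2.minAreaRect(k);print(q,onz('side',*q[0],108))
E
```

```text
[583.00971948 -42.73815963 275.17550115] 24.65 [ 0.29428263  0.66178447 -0.70285869] 64.29571509361267
((246.0, 311.0), (4.0, 4.0), 90.0) [409.56945861 422.65531546 108.        ]
((277.058837890625, 200.2647247314453), (7.518604278564453, 3.395498752593994), 14.03624439239502) [577.15821596  -3.03489225 108.        ]
((248.2000274658203, 173.1000213623047), (7.602630138397217, 5.366562843322754), 26.56505012512207) [743.07655643 -89.99934559 108.        ]
```

View pics/c7.png

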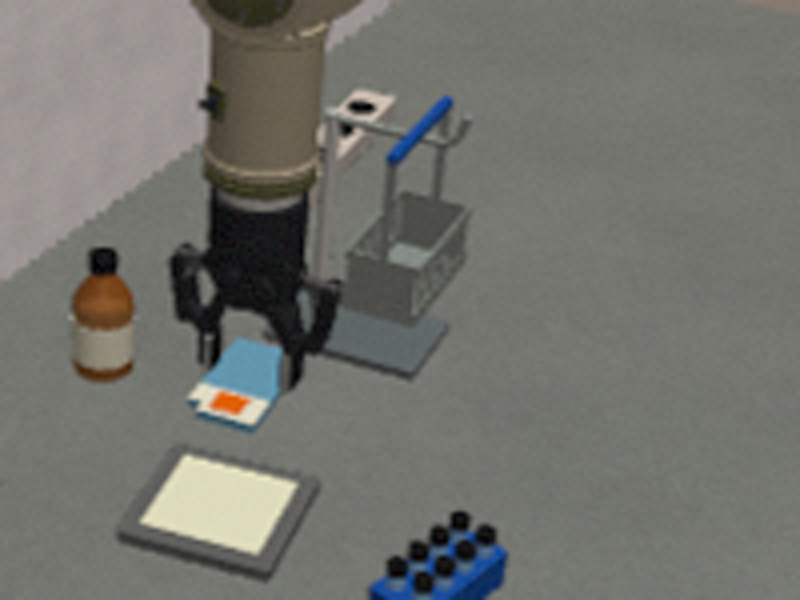

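The slide is held level with the label up. The label centre is at about (577,-3), against the pad centre at (577,3), about 100 mm above the bench. The basket is still on the hook.

```bash
python3 -c "
from workcell import robot
print(robot.finish_job())"
```

```text
the job is handed in; nothing more can be done
None
```

I handed the job in: the basket hangs released on the hook, and the slide is held still by its clear part, label up, frosted end about 6 mm from the pad centre and about 100 mm above the bench; it lies flat rather than half tipped (within the 62° limit), because the arm could only turn about the vertical and I had to lay it on the bench and regrip it by its edges.

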